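Index the fluted post on to its next face

TASK

The carver has finished a flute on the eight-sided post and wants the next uncarved face brought round. Swing the index head's locking lever out until it is free, turn the post clockwise (seen from above) by exactly three clicks and let it settle in the click, then swing the lever back fully home so that its tooth locks the index plate. Let go of everything and leave the mallet, rasp and try square where they lie.

Things in the scene. Friction and masses are not known exactly. Their poses are not given: they have to be found in the camera images.
- post_grip (a point): Pale wood post, regular eight-sided prism, 56 mm across flats, 150 mm tall, upright on the index head; it can only turn about its own vertical axis. The point is on that axis, 200 mm above the bench, 30 mm below the top. Above 170 mm from the bench all faces are plain: grip any two opposite flats there. z is up; x and y are each square to a pair of flats (a flat every 45 degrees).
- head (a joint): Turn of post and index plate, rad: 0 at the start, grows clockwise seen from above. A spring plunger gives 24 clicks a turn: it rests every 0.2618 rad (15 degrees), takes about 0.35 N m to pass to the next, and springs into the nearer one if let go between. It turns only while the lever's tooth is out of the plate.
- lever_knob (a point): Upright round black knob at the end of the locking lever, 26 mm in diameter; the point is on its axis 97 mm above the bench, its top at 118 mm, its waist at 80 mm; pinch it from above. The lever is a dark flat steel bar, level, 54 to 66 mm above the bench, reaching from pivot to knob. The point's x axis points along the bar from knob to pivot, z is up.
- lever_pivot (a point): Point on the lever's vertical pivot axis, at the knob point's height, 200 mm from it. The knob travels on a level arc of 200 mm radius about it.
- lever (a joint): Swing of the locking lever, rad. 0 (start) = fully home at its stop, tooth in a notch, plate locked; grows as the knob swings outward, away from the post (counter-clockwise seen from above), to a stop at 0.42. The tooth is clear of the plate beyond 0.2. It stays where left; about 2 N at the knob moves it. The tooth enters only when the plate rests in a click.
- mallet: Bystander: wooden joiner's mallet lying on the bench, head 64 x 125 x 60 mm, handle 240 mm along its x; origin under the head.
- rasp: Bystander: rasp with wooden handle lying along its x, 330 mm long, 26 mm wide, 24 mm high; origin at the root of the blade.
- square: Bystander: try square lying flat, stock 130 mm along its y, 20 mm high, steel blade to 200 mm along its x; origin under the stock's middle.
- base: The index head's dark cast base, bolted to the bench, 170 mm square and 14 mm thick, origin under its centre on the turning axis. On it, round that axis: pedestal, toothed steel index plate (156 mm across, 54 to 66 mm above the bench, 24 teeth), aluminium faceplate (100 mm across, to 80 mm), then the post. The lever's pivot is at x 70, y -100 mm in its frame.

How it is judged (in metres and radians):
On the way, in this order (a step that is already met when the one before it is completed fails the run):
1. the locking lever is swung out, free of the plate (past 0.2 rad), the post not yet turned (value of joint lever above 0.2 rad and value of joint head between -0.1 and 0.1 rad), for 0.2 s.
2. with the lever still free the post rests three clicks (45 degrees, within 4) clockwise from its start (value of joint lever above 0.2 rad and value of joint head between 0.715 and 0.855 rad and velocity of joint head between -0.1 and 0.1 rad/s), for 0.3 s.
At the end, for the whole second after the job is handed in: The post rests three clicks (45 degrees, within about 3) clockwise from where it began, the locking lever is fully home (within 0.05 rad, 10 mm at the knob) with its tooth in the plate, all at rest and let go; mallet, rasp and square lie where they were (within 30 mm) (value of joint lever below 0.05 rad and value of joint head between 0.735 and 0.835 rad and velocity of joint head between -0.05 and 0.05 rad/s and velocity of joint lever between -0.05 and 0.05 rad/s); the robot touches nothing.
It fails at once if mallet, rasp or try square shifted by more than 30 mm (distance of any of mallet, rasp, square from where it was at the start of the episode above 0.03 m).
It also fails if it takes over 70 s, if anything falls off the work surface, if the arm or the gripper's body presses on something with over 40 N, if the wrist force passes 120 N, or if a joint passes its speed limit or range.

ROBOT

A 6-joint arm with a two-finger parallel gripper is mounted at the origin on the work surface. World frame = base frame: x ahead of the robot, y to its left, z up, the work surface at z = 0. Lengths are in m, angles in degrees, forces in N, time in s.
With the tool pointing down it reaches from about 0.375 to 0.925 m from the base axis. Payload 5.7 kg.
Tool frame: the origin (TCP) lies on the centre line of the jaws, within the pads' length; the fingertips stand 8 mm ahead of it and the grasp point (between the pads) lies 11 mm behind it; z points along the fingers, x is the direction in which the jaws open and shut, and the axes are right-handed (so a half turn about z gives the same grasp; the last joint's range is limited). The gripper opens to 85 mm and grips with 20 to 120 N. Pads are 22 mm wide; open, the fingers measure 114 mm over their backs; the gripper's body (76 mm by 85 mm) begins 54 mm behind the grasp point. The pads swing forward as they close: fully open they stand 13 mm farther back than shut.
Start: joints at [65.082, 20.558, 86.54, -0, 72.909, -6.595], TCP at [0.189, 0.57, 0.239] pointing down, gripper open.
Joint ranges: [-170.27, 170.27], [-57.76, 135], [12.27, 136.19], [-55.21, 235.2], [11.17, 155.16], [-170.74, 170.74]. Speed limits (degrees/s): [136.94, 136.94, 180, 180, 180, 180].

INTERFACE

Orientations are given as a 3x3 rotation matrix whose columns are the frame's x, y, z axes.
In Python, from cell import * gives the robot as it stands.
- The arm moves only by the tool play_rows, never from a script. Its argument "deltas" is a list of rows, each a list of 6 numbers: the shift along the tool's x, y, z in mm, then the turn, a rotation vector about the tool's x, y, z in degrees. A call has 1 to 12 rows; each row shifts and turns the commanded pose from where the row before left it, along the tool's axes as they then stand; what a row does not reach is not made up. A row lasts 1/10 s, in which the tool goes at most 50 mm and 8.59 degrees, less where a joint would pass 70% of its speed; a pose out of reach is approached as far as the arm can. A call with a gripper value outside its range is refused whole. "gripper" is the closure, from -1 (fully open) to 1 (shut), so that 0 is half open, set as the call begins (left out, the last holds). The fingers move at their own pace and stop on an object; "force" is the grip in N (left out, the last holds). Time passes only in rows, so rows that do not move let the fingers close. It gives the time, the measured TCP pose, the force and the opening at its end, in the units of the state.
- get_obs(): the state, without advancing time (a new reading comes with each control period).
- capture(name): name is "side" or "top"; returns a dict with "color" (480x640x3 uint8, red, green, blue), "fx", "fy", "cx", "cy" (pixels), "k1" (the pictures are not rectified: a ray, as slopes to the right and down, at radius r is drawn at 1 + k1 r^2 times it, then the intrinsics apply), "R" (3x3) and "t" (3): a world point X has camera coordinates R X + t. Camera axes: x right, y down, z forward; pixel columns grow to the right and rows downward; lengths in m; the calibration is good to about 2 mm. A picture is of the moment at which its call begins. There is no depth.
- finish_job(): hands the job in, once; it reports no verdict.
Trained networks look in a picture, given as the dict that the camera call returned (one of the last four; its "shot" number tells which), for a name from the list of things; names that differ only in an ending like _2 or _b are one class to them, and where a whole thing is asked for, a point or a joint stands for the part that bears it (a point fixed in the world has none). Each returns a list of dicts, best first, with "p" (0 to 1); they miss things now and then, are a little off and sometimes report something else, mostly with a low value. They report only what shows in the picture. A call takes as long as a camera call.
- look_for(picture, thing): "xy" ([column, row] in pixels, amid what is visible of it).
- silhouettes(picture, thing): "pixels" (480x640 bool, what is visible of it) and "xy" ([column, row] in pixels, amid what is visible of it).
The state is a dict: "time_s": time; "joint_pos": joint angles; "qd": joint speeds; "joint_torque": joint torques, N m; "tool_pos": TCP position; "orientation": TCP orientation; "wrist_force": force on the tool from outside, world axes, zero at the start; "moment": the same for the moment, N m; "grip_width": finger opening in m.
Only numpy, scipy, OpenCV 4.12 (cv2) and the standard library are available. Lean on these libraries where they do the work, as an engineer would, in place of code of your own. Each camera call takes 0.05 s, during which the arm holds its last target.

## Working session

There is one attempt and no reset: what is moved stays moved. The work goes in short steps, Python scripts to look and compute and a tool call to move; the robot and the scene stay as the last step left them, time stands still between calls to the robot, and variables do not carry over. Pictures are saved under pics/ and viewed, and the job is handed in when it is done.

Besides the shell and the picture viewer there is one more tool, called after "Request:" in YAML: its name, and indented under it one key for each argument. play_rows: Moves the arm, as the interface text tells. Its arguments: {"type":"object","properties":{"deltas":{"type":"array"},"gripper":{"type":"number"},"force":{"type":"number"}},"required":["deltas"]}

```bash
mkdir -p pics; ls
cat > h.py <<'E'
from cell import *
import numpy as np, cv2
def save(p,n): cv2.imwrite('pics/'+n+'.png',cv2.cvtColor(p['color'],cv2.COLOR_RGB2BGR))
def proj(p,X):
    X=np.atleast_2d(X); c=X@np.array(p['R']).T+np.array(p['t']); a=c[:,:2]/c[:,2:]
    r2=(a**2).sum(1,keepdims=True); a=a*(1+p['k1']*r2)
    return a*[p['fx'],p['fy']]+[p['cx'],p['cy']]
def ray(p,uv):
    d=(np.array(uv,float)-[p['cx'],p['cy']])/[p['fx'],p['fy']]
    a=d.copy()
    for _ in range(30): a=d/(1+p['k1']*(a@a))
    R=np.array(p['R']); o=-R.T@np.array(p['t']); v=R.T@np.r_[a,1]
    return o,v/np.linalg.norm(v)
def atz(p,uv,z):
    o,v=ray(p,uv); return o+v*(z-o[2])/v[2]
E
python3 - <<'E'
from h import *
for n in ['side','top']:
    p=capture(n); save(p,n+'0')
    print(n,p['fx'],p['k1'],-np.array(p['R']).T@np.array(p['t']))
    for th in ['post_grip','lever_knob','lever','base','mallet','rasp','square']:
        r=look_for(p,th); print(th,[(np.round(q['xy'],1).tolist(),round(q['p'],2)) for q in r[:2]])
print(get_obs())
E
```

```text
pics
side 437.0286379454589 0.036607244130710405 [0.37562553 0.77284351 0.55591394]
post_grip [([312.2, 249.7], 0.75)]
lever_knob [([374.6, 238.4], 0.74)]
lever [([373.7, 237.7], 0.58)]
base [([316.6, 263.1], 0.82)]
mallet [([251.4, 364.2], 0.68)]
rasp [([248.1, 277.7], 0.62)]
square []
top 468.09427595264646 0.0031325037621899366 [0.5394423  0.10449102 0.8693728 ]
post_grip [([358.7, 228.9], 0.59)]
lever_knob []
lever [([419.1, 234.6], 0.86)]
base [([363.3, 233.2], 0.55)]
mallet [([222.7, 234.1], 0.67), ([417.9, 233.1], 0.65)]
rasp [([363.4, 158.2], 0.64)]
square [([338.3, 311.1], 0.92)]
{'time_s': 0.8, 'joint_pos': array([ 6.50822605e+01,  2.05559402e+01,  8.65396691e+01, -3.55185353e-04,
        7.29095086e+01, -6.59256141e+00]), 'qd': array([ 0.09181128, -0.02373115, -0.00942359, -0.07140404,  0.02338967,
       -0.03055384]), 'joint_torque': array([ 8.96620204e-04, -5.27528214e+01, -2.79043025e+01, -9.79222386e-05,
        1.52360048e-03,  2.96587450e-05]), 'tool_pos': array([0.18861881, 0.56954508, 0.23928453]), 'orientation': array([[ 3.14407910e-01,  9.49287978e-01, -3.22599296e-05],
       [ 9.49287974e-01, -3.14407912e-01, -8.35057948e-05],
       [-8.94138242e-05, -4.36908074e-06, -9.99999996e-01]]), 'wrist_force': array([-0.15230372, -0.23232075, -0.06958718]), 'moment': array([-0.03386724,  0.02666547, -0.00461228]), 'grip_width': 0.08514043746381554}
```

View pics/side0.png

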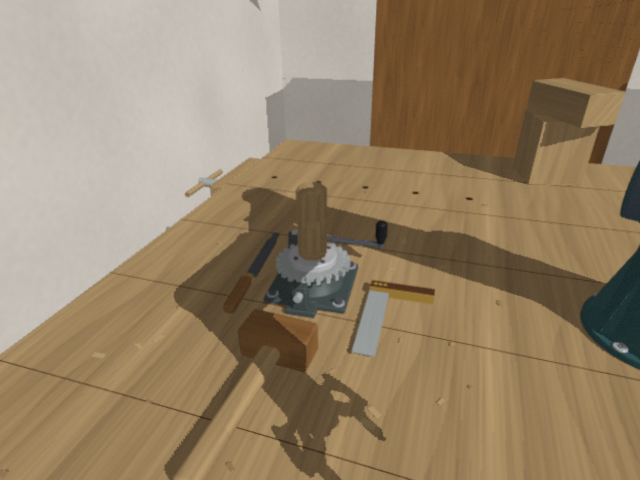

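View pics/top0.png

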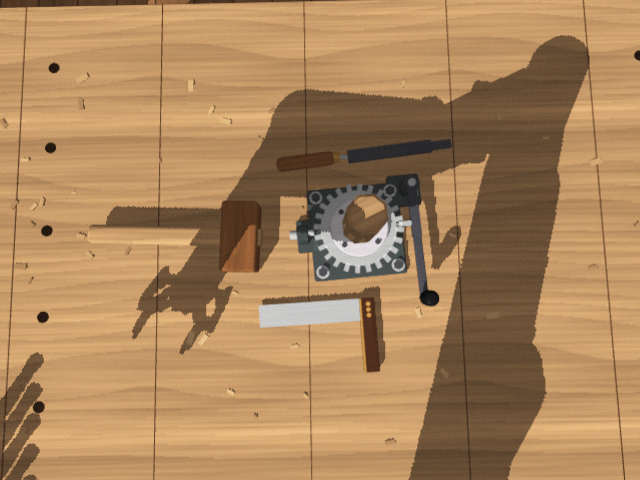

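The side view shows the post at (312,220), the knob at (381,232), the mallet at (280,340) and the square at (390,300). In the top view the post top is near (366,217), the knob at (430,298) and the pivot near (411,184). The mallet, rasp and square lie around the head. I'll enlarge both pictures to measure.

Run:
```python
from h import *
a=cv2.imread('pics/top0.png')[150:330,270:470]; cv2.imwrite('pics/top0z.png',cv2.resize(a,None,fx=4,fy=3.333*1.0,interpolation=cv2.INTER_CUBIC) if 0 else cv2.resize(a,(660,594),interpolation=cv2.INTER_CUBIC))
a=cv2.imread('pics/side0.png')[170:320,240:440]; cv2.imwrite('pics/side0z.png',cv2.resize(a,(800,600),interpolation=cv2.INTER_CUBIC))
```

```text
(no output)
```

View pics/top0z.png

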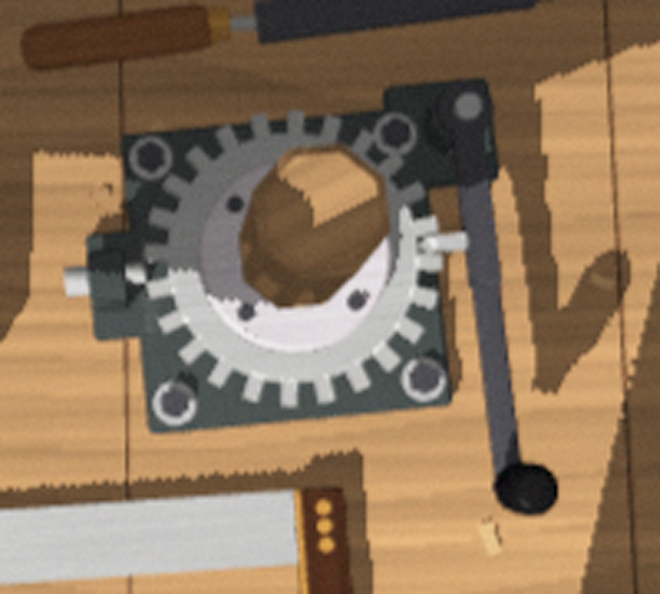

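View pics/side0z.png

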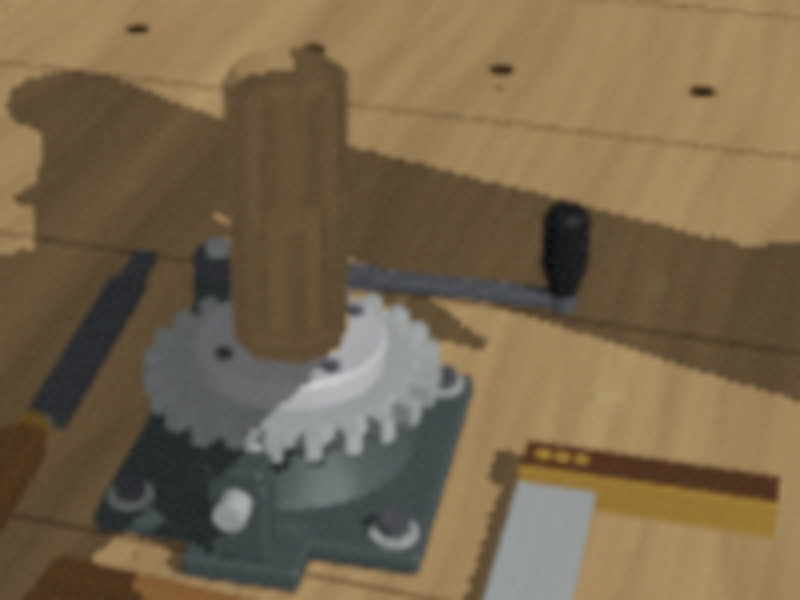

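```bash
cat >> h.py <<'E'
def W(pose,P):
    x,y,a=pose; P=np.atleast_2d(np.array(P,float)); c,s=np.cos(a),np.sin(a)
    return np.c_[x+c*P[:,0]-s*P[:,1],y+s*P[:,0]+c*P[:,1],P[:,2]]
E
cat > fit.py <<'E'
from h import *
from scipy.optimize import least_squares
T=capture('top'); S=capture('side')
tz=lambda u,v:(270+u/3.3,150+v/3.3)
sz=lambda u,v:(240+u/4,170+v/4)
obsT=[((-.085,.085,.014),tz(152,432)),((-.085,-.085,.014),tz(450,402)),((.085,.085,.014),tz(123,136))]
obsS=[((-.085,-.085,.014),sz(472,374)),((-.085,.085,.014),sz(415,572)),((.085,.085,.014),sz(97,525))]
# top-image knob top outline centre, lever angle offset unknown->direct
def res(p):
    r=[]
    for ob,c in ((obsT,T),(obsS,S)):
        r.append((proj(c,W(p,[o[0] for o in ob]))-[o[1] for o in ob]).ravel())
    return np.concatenate(r)
s=least_squares(res,[.55,.03,0]); print(s.x,np.degrees(s.x[2])); print(res(s.x).round(1))
p=s.x
print('knob top z.118',atz(T,tz(527,487),.112)[:2],'side .118',atz(S,sz(569,207),.118)[:2], 'side waist.08',atz(S,sz(566,290),.085)[:2])
print('pivot pin T', atz(T,tz(468,106),.07)[:2], 'model',W(p,[.07,-.1,.07]))
np.save('base.npy',p)
for c,n,k in ((T,'top',tz),(S,'side',sz)):
    im=cv2.cvtColor(c['color'],cv2.COLOR_RGB2BGR); im=cv2.resize(im,None,fx=4,fy=4,interpolation=cv2.INTER_CUBIC)
    def dr(P,col,cl=True):
        q=((proj(c,W(p,P))+.5)*4-.5).round().astype(int); cv2.polylines(im,[q],cl,col,1,cv2.LINE_AA)
    b=.085
    dr([(b,b,.014),(b,-b,.014),(-b,-b,.014),(-b,b,.014)],(0,0,255))
    t=np.linspace(0,2*np.pi,73)[:-1]
    dr(np.c_[.078*np.cos(t),.078*np.sin(t),0*t+.066],(0,255,0)); dr(np.c_[.05*np.cos(t),.05*np.sin(t),0*t+.08],(255,0,0))
    v=np.radians(22.5+45*np.arange(8)); R=.028/np.cos(np.radians(22.5))
    for z in (.23,.08): dr(np.c_[R*np.cos(v),R*np.sin(v),0*v+z],(255,0,255))
    dr([(.07,-.1,.06),(-.13,-.1,.06)],(0,255,255),False)
    for z in (.118,.08): dr(np.c_[-.13+.013*np.cos(t),-.1+.013*np.sin(t),0*t+z],(255,255,0))
    o=(270,165) if n=='top' else (240,180)
    cv2.imwrite(f'pics/{n}_ov.png',im[o[1]*4:o[1]*4+600,o[0]*4:o[0]*4+800])
E
python3 fit.py
```

```text
[0.63594226 0.04036518 0.08301003] 4.756124387589129
[-1.9  0.6  0.8  0.1 -2.4 -1.2  1.   0.2  1.8 -3.1 -1.1 -2.8]
knob top z.118 [ 0.51448091 -0.06791622] side .118 [ 0.51473335 -0.07132969] side waist.08 [ 0.50814768 -0.03891886]
pivot pin T [ 0.71217966 -0.05549198] model [[ 0.7139927  -0.05348645  0.07      ]]
```

View pics/top_ov.png

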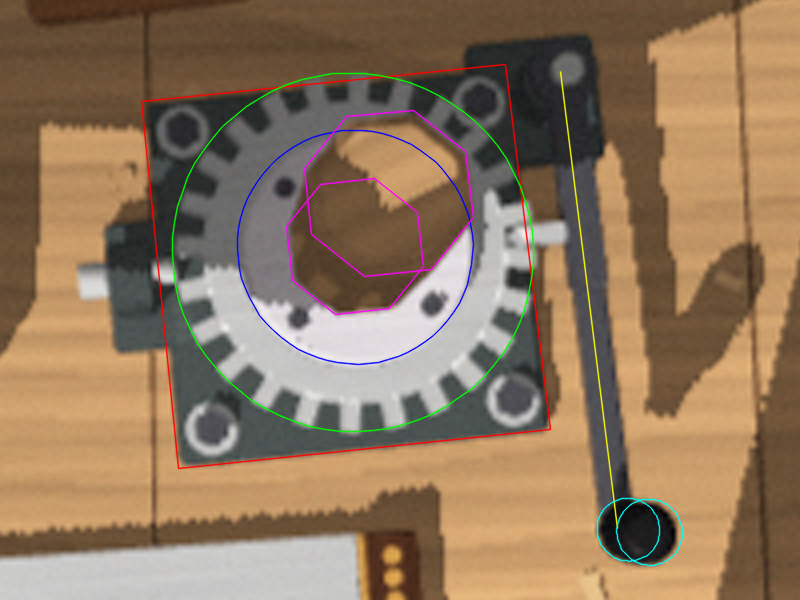

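View pics/side_ov.png

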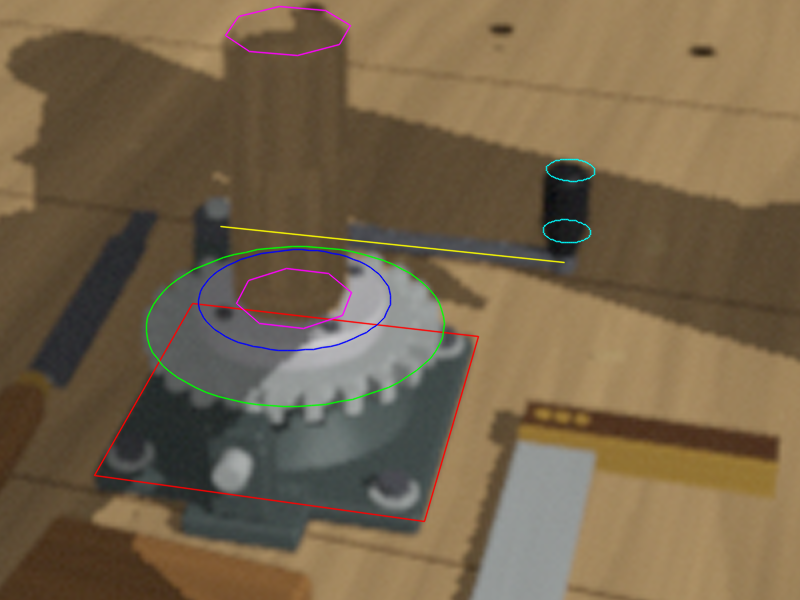

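The overlay matches to about 1 px in the top view. The side view is off by about 2 px throughout, which is consistent with the calibration tolerance. Next I'll work out the moves.

```bash
cat >> h.py <<'E'
BASE=np.load('base.npy')
def go(xyz,yaw):
    o=get_obs(); R=o['orientation']; p=np.array(o['tool_pos'])
    d=R.T@(np.array(xyz)-p)*1000
    cur=np.degrees(np.arctan2(R[1,0],R[0,0]))
    dy=(yaw-cur+180)%360-180
    print('pos',p.round(4),'yaw',round(cur,2),'tilt',R[:,2].round(4),'| delta mm',d.round(1),'rotz tool',round(-dy,2))
E
python3 - <<'E'
from h import *
print(W(BASE,[[-.13,-.1,.097],[.07,-.1,.097],[0,0,.2]]).round(4))
go([.5145,-.069,.239],94.8)
E
```

```text
[[ 0.5147 -0.0701  0.097 ]
 [ 0.714  -0.0535  0.097 ]
 [ 0.6359  0.0404  0.2   ]]
pos [0.1886 0.5696 0.2393] yaw 71.68 tilt [-0. -0. -1.] | delta mm [-5.037e+02  5.101e+02  3.000e-01] rotz tool -23.12
```

Request:
play_rows:
  deltas:
    - [-21,21.2,0,0,0,0]
    - [-21,21.2,0,0,0,0]
    - [-21,21.2,0,0,0,0]
    - [-21,21.2,0,0,0,0]
    - [-21,21.2,0,0,0,0]
    - [-21,21.2,0,0,0,0]
    - [-21,21.2,0,0,0,0]
    - [-21,21.2,0,0,0,0]
    - [-21,21.2,0,0,0,0]
    - [-21,21.2,0,0,0,0]
    - [-21,21.2,0,0,0,0]
    - [-21,21.2,0,0,0,0]
  gripper: -1
  force: 40

```text
time_s: 2.1
tool_pos: [0.3514, 0.2493, 0.2395]
orientation: [[0.314, 0.949, 0.001], [0.949, -0.314, 0.0], [0.0, 0.0, -1.0]]
wrist_force: [1.2, -0.1, -0.3]
grip_width: 0.0854
```

Request:
play_rows:
  deltas:
    - [-21,21.2,0,0,0,0]
    - [-21,21.2,0,0,0,0]
    - [-21,21.2,0,0,0,0]
    - [-21,21.2,0,0,0,0]
    - [-21,21.2,0,0,0,0]
    - [-21,21.2,0,0,0,0]
    - [-21,21.2,0,0,0,0]
    - [-21,21.2,0,0,0,-4.6]
    - [0,0,0,0,0,-4.6]
    - [0,0,0,0,0,-4.6]
    - [0,0,0,0,0,-4.6]
    - [0,0,0,0,0,-4.7]

```text
time_s: 3.3
tool_pos: [0.4591, 0.0374, 0.2394]
orientation: [[-0.086, 0.996, 0.0], [0.996, 0.086, -0.0], [-0.0, 0.0, -1.0]]
wrist_force: [-0.4, -0.4, -0.8]
grip_width: 0.0851
```

Run:
```python
from h import *
go([.5147,-.0695,.089],94.8)
```

```text
pos [0.4591 0.0374 0.2394] yaw 94.95 tilt [ 1.e-04 -1.e-04 -1.e+00] | delta mm [-111.3   46.1  150.4] rotz tool 0.15
```

Request:
play_rows:
  deltas:
    - [-27.8,11.5,0,0,0,0]
    - [-27.8,11.5,0,0,0,0]
    - [-27.8,11.5,0,0,0,0]
    - [-27.9,11.6,0,0,0,0]
    - [0,0,25,0,0,0]
    - [0,0,25,0,0,0]
    - [0,0,20,0,0,0]
    - [0,0,15,0,0,0]
    - [0,0,0,0,0,0]

```text
time_s: 4.2
tool_pos: [0.5127, -0.0692, 0.1525]
orientation: [[-0.083, 0.997, -0.004], [0.997, 0.083, 0.001], [0.001, -0.004, -1.0]]
wrist_force: [0.3, -0.8, -0.1]
grip_width: 0.0855
```

Run:
```python
from h import *
go([.5147,-.0695,.089],94.8)
T=capture('top');S=capture('side'); save(T,'t1');save(S,'s1')
a=cv2.imread('pics/t1.png')[190:340,340:540];b=cv2.imread('pics/s1.png')[120:270,280:480]
cv2.imwrite('pics/z1.png',cv2.resize(np.vstack([a,b]),(400*1,600)))
```

```text
pos [ 0.5127 -0.0692  0.1525] yaw 94.77 tilt [-0.004  0.001 -1.   ] | delta mm [-0.6  2.2 63.5] rotz tool -0.03
```

View pics/z1.png

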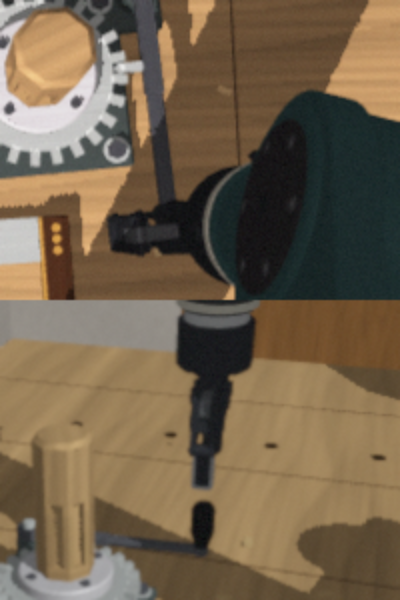

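The side view shows the jaws directly above the knob, both near column 203 of the crop. I'll go down and pinch it.

Request:
play_rows:
  deltas:
    - [0,1,15,0,0,0]
    - [0,0,15,0,0,0]
    - [0,0,15,0,0,0]
    - [0,0,12,0,0,0]
    - [0,0,5,0,0,0]
    - [0,0,0,0,0,0]

```text
time_s: 4.9
tool_pos: [0.5153, -0.0694, 0.0922]
orientation: [[-0.083, 0.997, -0.0], [0.997, 0.083, 0.0], [0.0, -0.0, -1.0]]
wrist_force: [0.1, 0.9, 1.0]
grip_width: 0.0852
```

Request:
play_rows:
  deltas:
    - [0,0,0,0,0,0]
    - [0,0,0,0,0,0]
    - [0,0,0,0,0,0]
    - [0,0,0,0,0,0]
    - [0,0,0,0,0,0]
    - [0,0,0,0,0,0]
    - [0,0,0,0,0,0]
    - [0,0,0,0,0,0]
    - [0,0,0,0,0,0]
    - [0,0,0,0,0,0]
  gripper: 1
  force: 30

```text
time_s: 5.9
tool_pos: [0.5156, -0.07, 0.0928]
orientation: [[-0.083, 0.997, 0.001], [0.997, 0.083, -0.001], [-0.001, 0.001, -1.0]]
wrist_force: [-2.2, -3.0, 6.1]
grip_width: 0.0246
```

Run:
```python
from h import *
go([.5147,-.0695,.089],94.8); o=get_obs(); print(o['wrist_force'],o['moment'],o['grip_width'])
S=capture('side'); save(S,'s2')
cv2.imwrite('pics/z2.png',cv2.resize(cv2.imread('pics/s2.png')[120:270,280:480],(600,450)))
```

```text
pos [ 0.5156 -0.07    0.0928] yaw 94.79 tilt [ 6.e-04 -1.e-03 -1.e+00] | delta mm [ 0.6 -0.8  3.8] rotz tool -0.01
[-2.2106068  -3.02737605  6.09806464] [-0.51574383  0.23353481  0.00284085] 0.024618149992143113
```

View pics/z2.png

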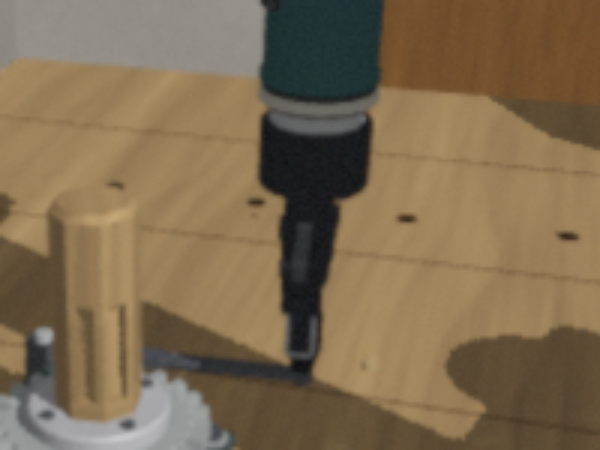

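The pinch holds at 24.6 mm opening on the knob. I'll swing it out about 18.6 degrees (0.32 rad).

Request:
play_rows:
  deltas:
    - [-3.5,0,0,0,0,-1]
    - [-7,0.1,0,0,0,-2]
    - [-7,0.1,0,0,0,-2]

```text
time_s: 6.25
tool_pos: [0.5175, -0.0865, 0.0928]
orientation: [[-0.171, 0.985, 0.0], [0.985, 0.171, 0.001], [0.001, 0.0, -1.0]]
wrist_force: [-1.0, 1.7, 6.2]
grip_width: 0.0246
```

Request:
play_rows:
  deltas:
    - [-7,0.1,0,0,0,-2]
    - [-7,0.1,0,0,0,-2]
    - [-7,0.1,0,0,0,-2]
    - [-7,0.1,0,0,0,-2]
    - [-7,0.1,0,0,0,-2]
    - [-7,0.1,0,0,0,-2]
    - [-5.2,0.1,0,0,0,-1.5]
    - [0,0,0,0,0,0]
    - [0,0,0,0,0,0]

```text
time_s: 7.15
tool_pos: [0.5309, -0.1326, 0.0928]
orientation: [[-0.395, 0.919, 0.0], [0.919, 0.395, -0.001], [-0.001, 0.0, -1.0]]
wrist_force: [-2.3, -2.5, 6.7]
grip_width: 0.0247
```

Run:
```python
from h import *
go([.5147,-.0695,.089],94.8); o=get_obs(); print(o['wrist_force'],o['grip_width'])
S=capture('side'); save(S,'s3')
cv2.imwrite('pics/z3.png',cv2.resize(cv2.imread('pics/s3.png')[120:320,240:480],(600,500)))
```

```text
pos [ 0.5309 -0.1326  0.0928] yaw 113.28 tilt [ 4.e-04 -9.e-04 -1.e+00] | delta mm [64.3 10.   3.8] rotz tool 18.48
[-2.26018354 -2.53407835  6.66775137] 0.024664630363676363
```

View pics/z3.png

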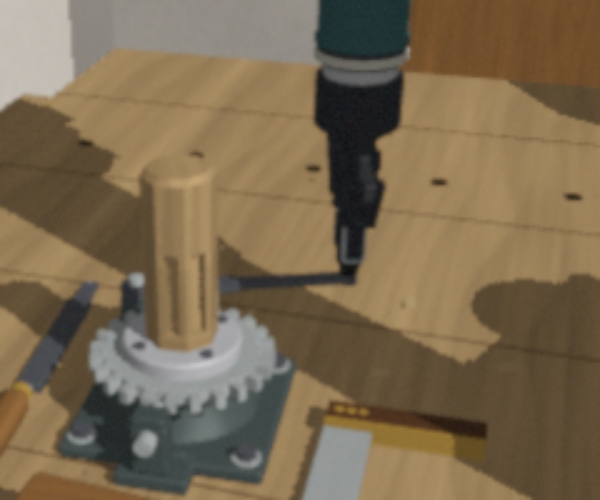

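The side view shows the lever swung out with the knob still in the jaws, now at (345,260) in the crop. I'll release and rise.

Request:
play_rows:
  deltas:
    - [0,0,0,0,0,0]
    - [0,0,0,0,0,0]
    - [0,0,0,0,0,0]
    - [0,0,0,0,0,0]
    - [0,0,0,0,0,0]
    - [0,0,-20,0,0,0]
    - [0,0,-40,0,0,0]
    - [0,0,-40,0,0,0]
    - [0,0,-40,0,0,0]
    - [0,0,-37,0,0,0]
    - [0,0,0,0,0,0]
  gripper: -1

```text
time_s: 8.3
tool_pos: [0.5339, -0.1331, 0.275]
orientation: [[-0.395, 0.919, 0.01], [0.919, 0.395, -0.004], [-0.007, 0.007, -1.0]]
wrist_force: [0.6, -0.3, 0.2]
grip_width: 0.0854
```

Run:
```python
from h import *
o=get_obs(); print(o['wrist_force'],o['grip_width'])
T=capture('top');S=capture('side'); save(S,'s4'); save(T,'t4')
a=cv2.imread('pics/s4.png')[120:320,240:480];b=cv2.imread('pics/t4.png')[140:340,270:510]
cv2.imwrite('pics/z4.png',cv2.resize(np.hstack([a,b]),(800,333),interpolation=cv2.INTER_CUBIC))
go([.636,.0404,.26],94.8)
```

```text
[ 0.57107358 -0.33851181  0.23638035] 0.08537282967447951
pos [ 0.5311 -0.1321  0.2702] yaw 113.28 tilt [ 2.e-03 -8.e-04 -1.e+00] | delta mm [117.  164.5  10.2] rotz tool 18.48
```

View pics/z4.png

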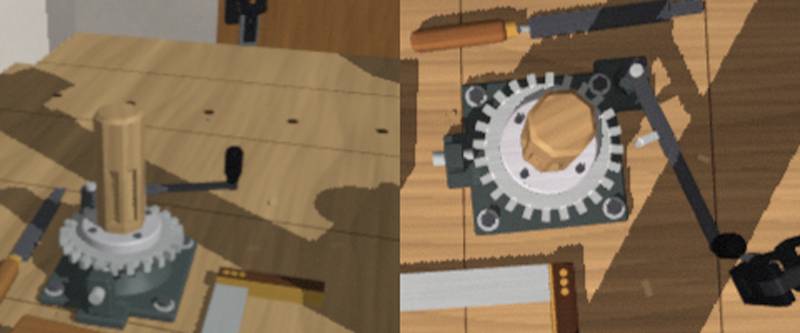

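The lever is free: in the top view the tooth is out and the knob is at about (728,245) in the crop. The post top is now well lit, so I'll refine its position there.

Run:
```python
from h import *
T=capture('top')
im=cv2.resize(cv2.cvtColor(T['color'],cv2.COLOR_RGB2BGR)[190:265,325:425],(800,600),interpolation=cv2.INTER_CUBIC)
v=np.radians(22.5+45*np.arange(8)); R=.028/np.cos(np.radians(22.5))
q=proj(T,W(BASE,np.c_[R*np.cos(v),R*np.sin(v),0*v+.23])); q=(((q-[325,190])+.5)*8-.5).round().astype(int)
cv2.polylines(im,[q],True,(255,0,255),1,cv2.LINE_AA)
cv2.imwrite('pics/z5.png',im)
```

```text
(no output)
```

View pics/z5.png

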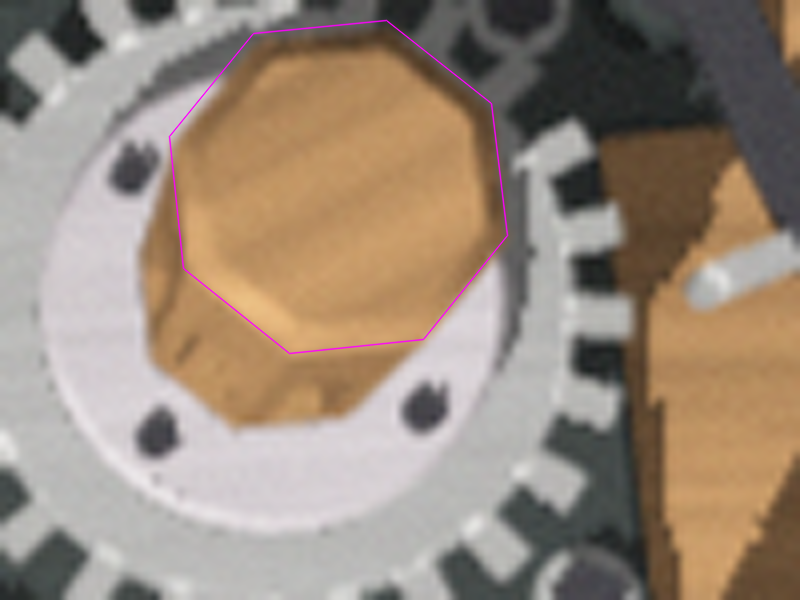

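Request:
play_rows:
  deltas:
    - [19.5,27.2,0,0,0,0]
    - [19.5,27.2,0,0,0,0]
    - [19.5,27.2,0,0,0,0]
    - [19.5,27.2,0,0,0,0]
    - [19.5,27.2,0,0,0,0]
    - [19.5,27.3,0,0,0,0]
    - [0,0,0,0,0,6.2]
    - [0,0,0,0,0,6.2]
    - [0,0,0,0,0,6.1]
    - [0,0,0,0,0,0]
    - [0,0,0,0,0,0]

```text
time_s: 9.55
tool_pos: [0.6336, 0.04, 0.2676]
orientation: [[-0.086, 0.996, -0.003], [0.996, 0.086, 0.0], [0.0, -0.003, -1.0]]
wrist_force: [-0.2, 0.7, -0.5]
grip_width: 0.0854
```

Run:
```python
from h import *
go([.635,.0402,.189],94.8)
S=capture('side'); save(S,'s6')
cv2.imwrite('pics/z6.png',cv2.resize(cv2.imread('pics/s6.png')[100:300,200:440],(600,500)))
```

```text
pos [0.6336 0.04   0.2676] yaw 94.94 tilt [-0.003  0.    -1.   ] | delta mm [ 0.   1.6 78.6] rotz tool 0.14
```

View pics/z6.png

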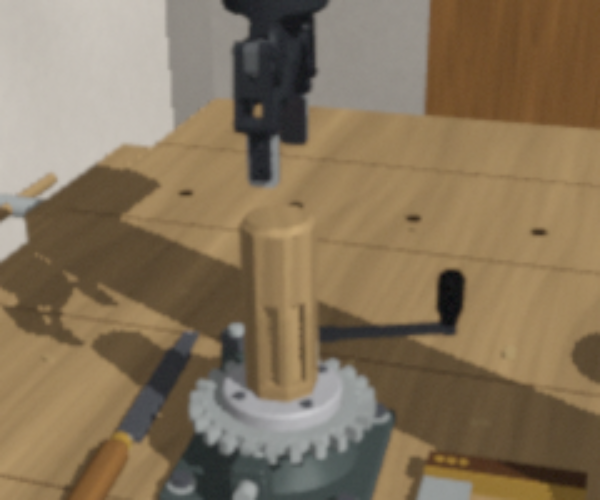

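The jaws straddle the post, which is at about (278,210) in the crop. I'll descend with a force check.

Request:
play_rows:
  deltas:
    - [0,0.8,15,0,0,0]
    - [0,0,15,0,0,0]
    - [0,0,12,0,0,0]
    - [0,0,0,0,0,0]

```text
time_s: 10.0
tool_pos: [0.6338, 0.04, 0.225]
orientation: [[-0.084, 0.996, -0.004], [0.996, 0.084, 0.0], [0.0, -0.004, -1.0]]
wrist_force: [-0.6, 0.6, -0.6]
grip_width: 0.0857
```

Request:
play_rows:
  deltas:
    - [0,0,12,0,0,0]
    - [0,0,12,0,0,0]
    - [0,0,12,0,0,0]
    - [0,0,0,0,0,0]

```text
time_s: 10.4
tool_pos: [0.6338, 0.0402, 0.1889]
orientation: [[-0.083, 0.997, -0.004], [0.997, 0.083, 0.0], [0.0, -0.004, -1.0]]
wrist_force: [-0.4, -0.0, -0.3]
grip_width: 0.0851
```

Request:
play_rows:
  deltas:
    - [0,0,0,0,0,0]
    - [0,0,0,0,0,0]
    - [0,0,0,0,0,0]
    - [0,0,0,0,0,0]
    - [0,0,0,0,0,0]
    - [0,0,0,0,0,0]
    - [0,0,0,0,0,0]
    - [0,0,0,0,0,0]
  gripper: 1
  force: 40

```text
time_s: 11.2
tool_pos: [0.6358, 0.0396, 0.192]
orientation: [[-0.083, 0.997, 0.001], [0.997, 0.083, -0.001], [-0.001, 0.001, -1.0]]
wrist_force: [0.3, -4.3, 5.8]
grip_width: 0.0557
```

Run:
```python
from h import *
go([.635,.0402,.189],94.8)
o=get_obs(); print(o['wrist_force'],o['moment'],o['grip_width'])
```

```text
pos [0.6358 0.0396 0.192 ] yaw 94.77 tilt [ 1.2e-03 -8.0e-04 -1.0e+00] | delta mm [ 0.6 -0.7  3. ] rotz tool -0.03
[ 0.26209935 -4.29346005  5.80768567] [-0.51989318  0.13799444  0.04055905] 0.055739068634822884
```

The opening of 55.7 mm is the across-flats size. I'll turn the first click.

Request:
play_rows:
  deltas:
    - [0,0,0,0,0,3]
    - [0,0,0,0,0,3]
    - [0,0,0,0,0,3]
    - [0,0,0,0,0,3]
    - [0,0,0,0,0,3]
    - [0,0,0,0,0,0]
    - [0,0,0,0,0,0]

```text
time_s: 11.9
tool_pos: [0.6358, 0.0398, 0.192]
orientation: [[0.178, 0.984, 0.001], [0.984, -0.178, -0.001], [-0.0, 0.001, -1.0]]
wrist_force: [-0.4, -3.7, 6.1]
grip_width: 0.0557
```

Run:
```python
from h import *
go([.635,.0402,.189],94.8)
o=get_obs(); print(o['wrist_force'],o['moment'],o['grip_width'])
```

```text
pos [0.6358 0.0398 0.192 ] yaw 79.77 tilt [ 1.3e-03 -7.0e-04 -1.0e+00] | delta mm [ 0.3 -0.9  3. ] rotz tool -15.03
[-0.3980438  -3.73352054  6.14724183] [-0.60880644  0.14673706 -0.03615448] 0.055696611508819355
```

Low moment at one click. Two more.

Request:
play_rows:
  deltas:
    - [0,0,0,0,0,3]
    - [0,0,0,0,0,3]
    - [0,0,0,0,0,3]
    - [0,0,0,0,0,3]
    - [0,0,0,0,0,3]
    - [0,0,0,0,0,3]
    - [0,0,0,0,0,3]
    - [0,0,0,0,0,3]
    - [0,0,0,0,0,3]
    - [0,0,0,0,0,3]
    - [0,0,0,0,0,0]
    - [0,0,0,0,0,0]

```text
time_s: 13.1
tool_pos: [0.6359, 0.04, 0.192]
orientation: [[0.646, 0.764, 0.001], [0.764, -0.646, -0.001], [0.0, 0.001, -1.0]]
wrist_force: [0.5, -2.7, 5.2]
grip_width: 0.0558
```

Request:
play_rows:
  deltas:
    - [0,0,0,0,0,0]
    - [0,0,0,0,0,0]
    - [0,0,0,0,0,0]
    - [0,0,0,0,0,0]
    - [0,0,0,0,0,0]

```text
time_s: 13.6
tool_pos: [0.6359, 0.04, 0.192]
orientation: [[0.646, 0.764, 0.001], [0.764, -0.646, -0.001], [0.0, 0.001, -1.0]]
wrist_force: [-0.1, -2.5, 4.6]
grip_width: 0.0552
```

Run:
```python
from h import *
go([.635,.0402,.189],49.8)
o=get_obs(); print(o['wrist_force'],o['moment'],o['grip_width'])
S=capture('side'); save(S,'s7')
cv2.imwrite('pics/z7.png',cv2.resize(cv2.imread('pics/s7.png')[120:320,220:460],(600,500)))
```

```text
pos [0.6359 0.04   0.192 ] yaw 49.79 tilt [ 1.3e-03 -6.0e-04 -1.0e+00] | delta mm [-0.4 -0.8  3. ] rotz tool -0.01
[-0.12473104 -2.45155586  4.5518668 ] [-0.70087162  0.35912032 -0.03377521] 0.05524828170405539
```

View pics/z7.png

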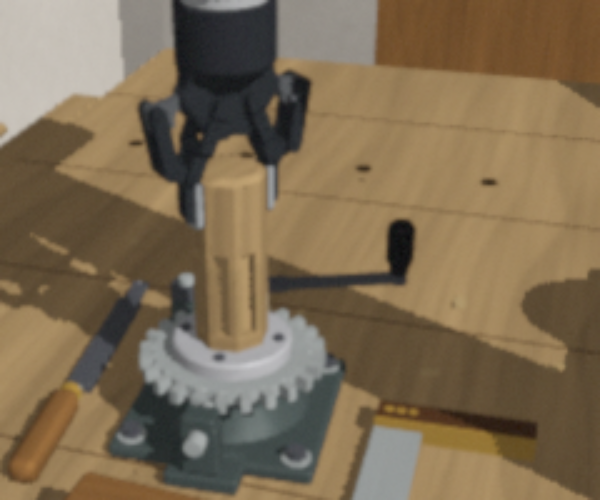

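The plate's screw holes have moved by about half their 90° spacing, consistent with 45°. The lever is still out. I'll release and rise.

Request:
play_rows:
  deltas:
    - [0,0,0,0,0,0]
    - [0,0,0,0,0,0]
    - [0,0,0,0,0,0]
    - [0,0,0,0,0,0]
    - [0,0,0,0,0,0]
    - [0,0,-15,0,0,0]
    - [0,0,-20,0,0,0]
    - [0,0,-25,0,0,0]
    - [0,0,-25,0,0,0]
    - [0,0,0,0,0,0]
    - [0,0,0,0,0,0]
  gripper: -1

```text
time_s: 14.75
tool_pos: [0.6355, 0.0401, 0.2766]
orientation: [[0.646, 0.764, 0.001], [0.764, -0.646, -0.0], [0.001, 0.001, -1.0]]
wrist_force: [-0.0, 0.3, -0.4]
grip_width: 0.0855
```

Run:
```python
from h import *
go([.5309,-.1326,.27],113.3)
o=get_obs(); print(o['wrist_force'],o['grip_width'])
S=capture('side'); save(S,'s8')
cv2.imwrite('pics/z8.png',cv2.resize(cv2.imread('pics/s8.png')[120:320,220:460],(600,500)))
```

```text
pos [0.6355 0.0401 0.2766] yaw 49.78 tilt [ 1.1e-03 -1.0e-04 -1.0e+00] | delta mm [-199.4   31.7    6.5] rotz tool -63.52
[-0.00559632  0.29068307 -0.39640286] 0.08552918924669378
```

View pics/z8.png

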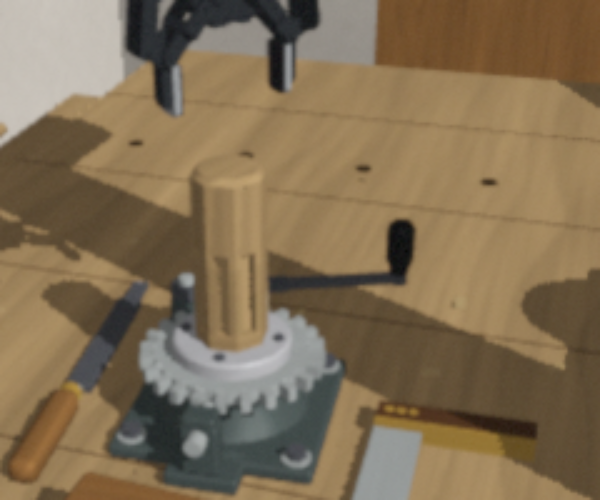

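Request:
play_rows:
  deltas:
    - [-28.5,4.5,0,0,0,0]
    - [-28.5,4.5,0,0,0,0]
    - [-28.5,4.5,0,0,0,0]
    - [-28.5,4.5,0,0,0,0]
    - [-28.5,4.5,0,0,0,0]
    - [-28.5,4.5,0,0,0,0]
    - [-28.4,4.7,0,0,0,0]
    - [0,0,0,0,0,-8]
    - [0,0,0,0,0,-8]
    - [0,0,0,0,0,-8]
    - [0,0,0,0,0,-8]

```text
time_s: 15.9
tool_pos: [0.5297, -0.1324, 0.2746]
orientation: [[0.138, 0.99, -0.003], [0.99, -0.138, 0.001], [0.001, -0.003, -1.0]]
wrist_force: [-0.4, -0.6, -0.6]
grip_width: 0.0856
```

Request:
play_rows:
  deltas:
    - [0,0,0,0,0,-8]
    - [0,0,0,0,0,-8]
    - [0,0,0,0,0,-8]
    - [0,0,0,0,0,-7.5]
    - [0,0,0,0,0,0]
    - [0,0,0,0,0,0]

```text
time_s: 16.5
tool_pos: [0.5301, -0.1324, 0.2753]
orientation: [[-0.392, 0.92, -0.002], [0.92, 0.392, 0.001], [0.001, -0.001, -1.0]]
wrist_force: [0.2, -0.7, 0.2]
grip_width: 0.0856
```

Run:
```python
from h import *
go([.5309,-.1326,.0928],113.3)
T=capture('top'); save(T,'t9')
cv2.imwrite('pics/z9.png',cv2.resize(cv2.imread('pics/t9.png')[165:315,300:500],(800,600),interpolation=cv2.INTER_CUBIC))
h=[tuple(atz(T,uv,.08)[:2].round(4)) for uv in []]
```

```text
pos [ 0.5301 -0.1324  0.2753] yaw 113.07 tilt [-1.9e-03  6.0e-04 -1.0e+00] | delta mm [ -0.7   0.9 182.5] rotz tool -0.23
```

View pics/z9.png

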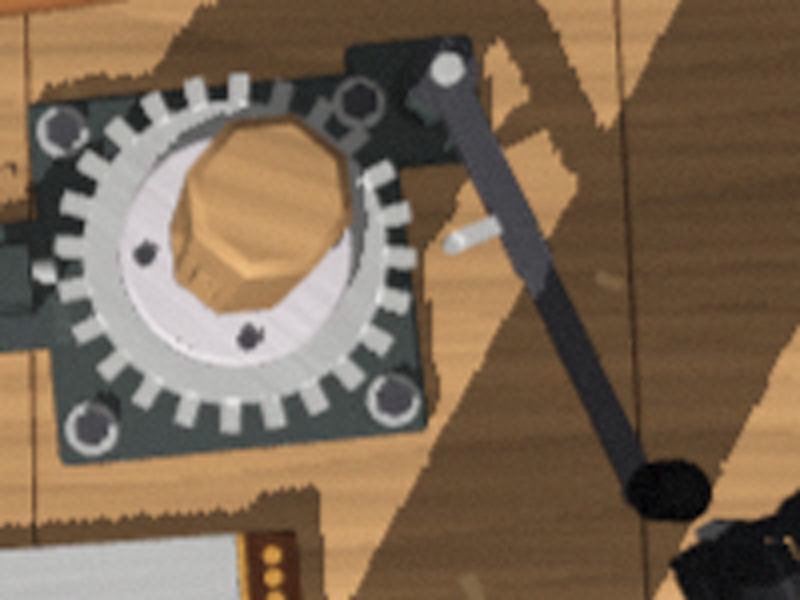

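Run:
```python
from h import *
T=capture('top')
for L,k,o in (([(131,165),(157,433),(425,408)],8,(325,190)),([(147,253),(249,336)],4,(300,165))):
    for u in L:
        X=atz(T,np.array(u)/k+o,.08)[:2]-BASE[:2]; print((np.hypot(*X)*1000).round(1),np.degrees(np.arctan2(X[1],X[0])-BASE[2]).round(1))
```

```text
39.1 41.2
38.6 136.8
41.9 -133.2
36.8 89.8
39.5 -176.7
```

Request:
play_rows:
  deltas:
    - [0,0.5,35,0,0,0]
    - [0,0,35,0,0,0]
    - [0,0,35,0,0,0]
    - [0,0,25,0,0,0]
    - [0,0,20,0,0,0]
    - [0,0,15,0,0,0]
    - [0,0,10,0,0,0]
    - [0,0,7,0,0,0]
    - [0,0,0,0,0,0]

```text
time_s: 17.5
tool_pos: [0.5309, -0.1324, 0.0937]
orientation: [[-0.395, 0.919, -0.001], [0.919, 0.395, 0.0], [0.001, -0.001, -1.0]]
wrist_force: [-0.7, 0.1, -0.2]
grip_width: 0.0851
```

Request:
play_rows:
  deltas:
    - [0,0,0,0,0,0]
    - [0,0,0,0,0,0]
    - [0,0,0,0,0,0]
    - [0,0,0,0,0,0]
    - [0,0,0,0,0,0]
    - [0,0,0,0,0,0]
    - [0,0,0,0,0,0]
    - [0,0,0,0,0,0]
    - [0,0,0,0,0,0]
    - [0,0,0,0,0,0]
  gripper: 1
  force: 30

```text
time_s: 18.5
tool_pos: [0.5314, -0.1325, 0.0949]
orientation: [[-0.395, 0.919, 0.001], [0.919, 0.395, -0.0], [-0.001, 0.0, -1.0]]
wrist_force: [-0.5, 0.7, 6.1]
grip_width: 0.0246
```

Run:
```python
from h import *
go([.5156,-.0700,.0928],94.8)
o=get_obs(); print(o['wrist_force'],o['grip_width'])
```

```text
pos [ 0.5314 -0.1325  0.0949] yaw 113.28 tilt [ 6.e-04 -3.e-04 -1.e+00] | delta mm [63.7 10.2  2. ] rotz tool 18.48
[-0.47982103  0.68798289  6.12936993] 0.024557237835419576
```

The hole angles give −47° and −43.5°, mean −45°, so that is three clicks clockwise. The knob is pinched again, and I'll swing it home.

Request:
play_rows:
  deltas:
    - [3.5,0,0,0,0,1]
    - [7,0.1,0,0,0,2]
    - [7,0.1,0,0,0,2]
    - [7,0.1,0,0,0,2]
    - [7,0.1,0,0,0,2]
    - [7,0.1,0,0,0,2]
    - [7,0.1,0,0,0,2]
    - [7,0.1,0,0,0,2]
    - [3.5,0.1,0,0,0,1]
    - [3.5,0,0,0,0,1]
    - [0,0,0,0,0,0]

```text
time_s: 19.6
tool_pos: [0.5166, -0.075, 0.0949]
orientation: [[-0.109, 0.994, 0.002], [0.994, 0.109, -0.0], [-0.001, 0.002, -1.0]]
wrist_force: [-0.2, 0.7, 5.4]
grip_width: 0.0245
```

Run:
```python
from h import *
go([.5156,-.0700,.0928],94.8)
o=get_obs(); print(o['wrist_force'],o['grip_width'])
```

```text
pos [ 0.5166 -0.075   0.0949] yaw 96.24 tilt [ 1.6e-03 -4.0e-04 -1.0e+00] | delta mm [ 5.  -0.5  2.1] rotz tool 1.44
[-0.18499307  0.71558542  5.37595424] 0.02451501474956184
```

Request:
play_rows:
  deltas:
    - [2,0,0,0,0,0.6]
    - [2,0,0,0,0,0.6]
    - [1,0,0,0,0,0.3]
    - [0,0,0,0,0,0]
    - [0,0,0,0,0,0]

```text
time_s: 20.1
tool_pos: [0.5162, -0.0704, 0.0949]
orientation: [[-0.083, 0.997, 0.002], [0.997, 0.083, -0.001], [-0.001, 0.002, -1.0]]
wrist_force: [-0.2, 0.5, 5.8]
grip_width: 0.0243
```

Request:
play_rows:
  deltas:
    - [1,0,0,0,0,0]
    - [0,0,0,0,0,0]
    - [0,0,0,0,0,0]

```text
time_s: 20.4
tool_pos: [0.5161, -0.0699, 0.0949]
orientation: [[-0.083, 0.997, 0.002], [0.997, 0.083, -0.001], [-0.001, 0.001, -1.0]]
wrist_force: [-0.5, -4.0, 6.0]
grip_width: 0.0241
```

Request:
play_rows:
  deltas:
    - [1,0,0,0,0,0]
    - [0,0,0,0,0,0]
    - [0,0,0,0,0,0]

```text
time_s: 20.7
tool_pos: [0.5161, -0.0698, 0.0949]
orientation: [[-0.084, 0.997, 0.002], [0.996, 0.084, -0.003], [-0.003, 0.002, -1.0]]
wrist_force: [-1.2, -7.2, 4.8]
grip_width: 0.0247
```

The force rises with no further motion at y = −0.0698, where the knob started, so the lever is against its stop. I'll release and rise.

Request:
play_rows:
  deltas:
    - [-1,0,0,0,0,0]
    - [0,0,0,0,0,0]
    - [0,0,0,0,0,0]
    - [0,0,0,0,0,0]
    - [0,0,0,0,0,0]
    - [0,0,0,0,0,0]
    - [0,0,-20,0,0,0]
    - [0,0,-40,0,0,0]
    - [0,0,-40,0,0,0]
    - [0,0,-40,0,0,0]
    - [0,0,-20,0,0,0]
  gripper: -1

```text
time_s: 21.8
tool_pos: [0.5169, -0.0695, 0.258]
orientation: [[-0.083, 0.997, 0.005], [0.997, 0.083, -0.001], [-0.002, 0.005, -1.0]]
wrist_force: [1.9, -0.2, 0.4]
grip_width: 0.0853
```

Request:
play_rows:
  deltas:
    - [-10,-25,0,0,0,0]
    - [-10,-25,0,0,0,0]
    - [-10,-25,0,0,0,0]
    - [0,0,0,0,0,0]
    - [0,0,0,0,0,0]
    - [0,0,0,0,0,0]

```text
time_s: 22.4
tool_pos: [0.444, -0.1052, 0.2545]
orientation: [[-0.083, 0.997, 0.001], [0.997, 0.083, -0.0], [-0.0, 0.001, -1.0]]
wrist_force: [0.7, 0.8, 0.1]
grip_width: 0.0858
```

Run:
```python
from h import *
T=capture('top');S=capture('side'); save(S,'s10'); save(T,'t10')
a=cv2.imread('pics/s10.png')[120:320,220:460];b=cv2.imread('pics/t10.png')[140:340,260:500]
cv2.imwrite('pics/z10.png',cv2.resize(np.hstack([a,b]),(800,333),interpolation=cv2.INTER_CUBIC))
cv2.imwrite('pics/z10b.png',cv2.resize(cv2.imread('pics/t10.png')[165:315,270:470],(800,600),interpolation=cv2.INTER_CUBIC))
o=get_obs(); print(o['wrist_force'],o['grip_width'],o['tool_pos'])
for n,c in (('side',S),('top',T)):
    for th in ['mallet','rasp','square','lever_knob']:
        r=look_for(c,th); print(n,th,[(np.round(q['xy'],1).tolist(),round(q['p'],2)) for q in r[:2]])
```

```text
[-0.58939295  0.35989804  0.61685102] 0.0856549383752958 [ 0.44397243 -0.10511743  0.25433988]
side mallet []
side rasp [([248.1, 280.3], 0.67)]
side square [([379.1, 304.0], 0.85), ([311.4, 249.2], 0.22)]
side lever_knob [([368.6, 242.3], 0.63)]
top mallet [([220.4, 236.6], 0.61)]
top rasp [([364.1, 156.8], 0.94)]
top square [([335.8, 310.9], 0.8)]
top lever_knob [([416.0, 231.5], 0.76)]
```

View pics/z10.png

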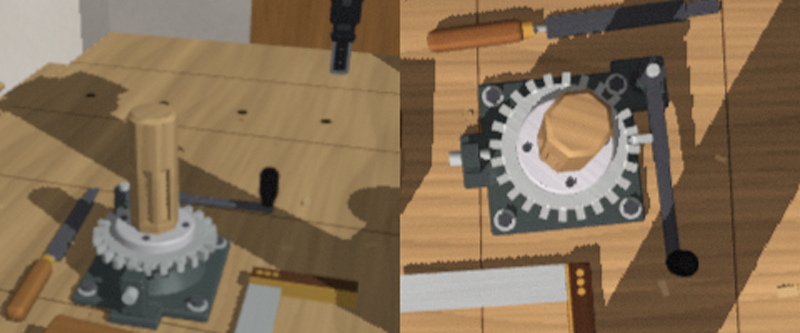

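View pics/z10b.png

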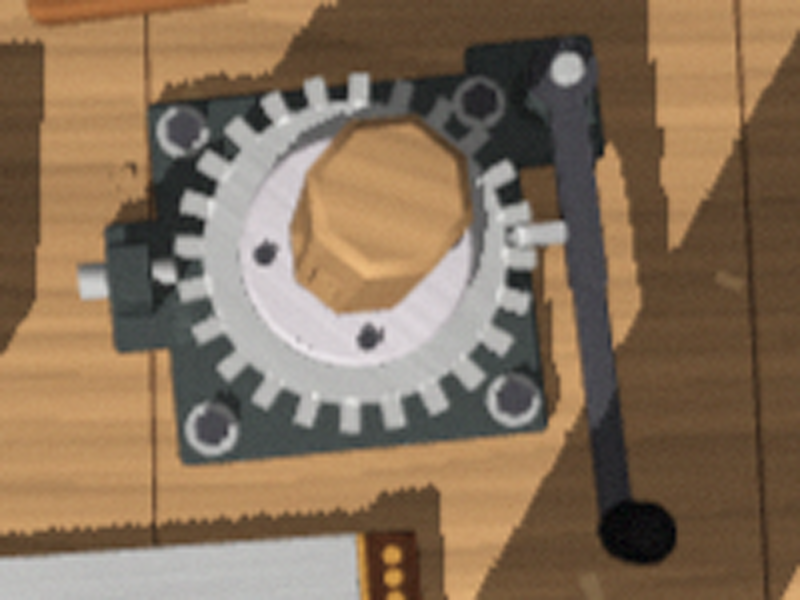

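The top view shows the knob at (638,531) in the crop, against (638,530) at the start. The tooth is in the plate near (515,236), and the holes are still turned 45°. The rasp and square are where they were, and so is the mallet in the top view. The arm touches nothing.

Run:
```python
from h import *
print(finish_job())
```

```text
the job is handed in; nothing more can be done
None
```

The post is three clicks clockwise from its start and the locking lever is back home with its tooth in the plate. I handed the job in at about 22.5 s, and `finish_job()` reports no verdict.

- **Sequence:** I pinched the knob and swung the lever out about 0.32 rad, then let go. I gripped the post on its flats (55.7 mm opening), turned it 45° clockwise and released it to settle in the click. Then I swung the lever back against its stop, released it and moved the arm clear.
- **Post angle:** With the post let go and the lever still out, the faceplate holes showed turns of 47° and 43.5°, a mean of 45°. In the last picture they look unchanged.
- **Lever:** The knob is within about a pixel of where it started in the top view, and the tooth sits in the plate. The force rose to about 7 N against the stop with no further motion.
- **Bystanders:** The top-view detections of all three are within 3 px of the start, about 5 mm.
- **Checks that failed or disagreed:** The side camera sat about 2 px (roughly 3 mm) off the head position I fitted, so I trusted the top view. The network missed the mallet in the last side picture, so only the top view confirms it stayed put.

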